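Counter-hold the hidden bolt while the nut runs on

TASK

Take the orange dust cap off the top of the steel bracket and set it, not dropped, rim-down and flat in the pocket of the blue tray. Then reach down into the narrow gap behind the bracket's front plate, grip the hidden hex bolt head that the nut runner is dragging round, and hold it from turning until the nut has run on at least a quarter turn (a few seconds). Finish while still gripping the head and holding it still; leave the jar, the can and the red box where they are.

Things in the scene. Friction and masses are not known exactly. Their poses are not given: they have to be found in the camera images.
- bracket: Fixed jig. Origin on the bench under the gap's middle; x: bolt axis, from nut runner to hidden side (away from the robot at yaw 0; turned up to 0.35 rad); z up. Two upright steel plates, 6 mm thick (x), 90 mm wide (y), tops 112 mm above the bench, leave a gap 46 mm wide (x -23 to +23 mm), open at top and both y ends; gap floor 10 mm above the bench.
- gap_mouth (a point): Middle of the gap at the height of the plates' tops, 112 mm above the bench, straight above the bracket's origin and 32 mm above the bolt head's centre.
- runner_back (a point): Rear end of the grey nut runner's axis. The fixed runner, 52 mm diameter, axis 80 mm above the bench, lies in a saddle before the front plate, from bracket x = -34 to -218 mm.
- bolt_head: Steel hex head, 24 mm across flats, 28 across corners, 16 mm long along its x (= bracket's x). Origin: its centre, mid-gap, 80 mm above the bench; 15 mm free on the hidden side, a 23 mm round sleeve on the other. Under the cap at the start. Turns at about 1 rad/s with only 0.1 N m; at any phase, fingers closing on it along the bracket's y stop it.
- dust_cap: Loose orange cap, 72 x 102 mm (x, y), about 120 g. Origin: centre of the rim's lower edge, z up when rim-down. Top plate 8 to 12 mm above the origin; on it a black grip rib 44 mm long (x), 22 wide (y), top 42 mm above the origin. Starts rim-down over the gap, square to the bracket, origin 104 mm above the bench; lift straight up.
- tray: Fixed blue tray 106 x 138 mm (x, y), 18 mm high, turned up to 0.35 rad. Origin: centre of underside, z up. Pocket 82 x 114 mm (x, y), white floor 6 mm above the bench: the seated cap's origin is there, either way round, long side along the pocket's long side.
- nut_travel (a joint): Turn of the nut on the bolt, rad: 0 at the start, grows (about 0.6 rad/s) only while the bolt is held from turning. A quarter turn is 1.57.
- screw_jar: Bystander: glass jar with black lid, 54 mm diameter, 75 mm high. Origin: centre of its underside.
- oil_can: Bystander: green can, 66 mm diameter, 105 mm high. Origin: centre of its underside.
- bit_box: Bystander: open red box 90 x 70 x 40 mm. Origin: centre of its underside.
Not all that is in view belongs to the job. What is shaped like the dust_cap but turquoise or yellow is not meant. Several things have the shape of the tray; the one meant has the colours described above.

How it is judged:
By the outcome, as a careful person would: the job done as asked, in the order asked, and still so for the second after the job is handed in, while the arm keeps its last pose, push and grip.
It also fails if it takes over 59 s, if anything falls off the work surface, if the arm or the gripper's body presses on something with over 40 N, if the wrist force passes 120 N, or if a joint passes its speed limit or range.

ROBOT

A 6-joint arm with a two-finger parallel gripper is mounted at the origin on the work surface. World frame = base frame: x ahead of the robot, y to its left, z up, the work surface at z = 0. Lengths are in m, angles in rad, forces in N, time in s.
With the tool pointing down it reaches from about 0.3 to 0.825 m from the base axis. Payload 5.4 kg.
Tool frame: the origin (TCP) lies at the very end of the fingers, on their centre line; the grasp point (between the pads) lies 19 mm behind it; z points along the fingers, x is the direction in which the jaws open and shut, and the axes are right-handed (so a half turn about z gives the same grasp; the last joint's range is limited). The gripper opens to 92 mm and grips with 3 to 60 N. Pads are 20 mm wide; open, the fingers measure 128 mm over their backs; the gripper's body (75 mm by 189 mm) begins 69 mm behind the grasp point.
Start: joints at [-1.5, 0.158, 1.597, -0, 1.386, -0.21], TCP at [0.159, -0.552, 0.215] pointing down, gripper open.
Joint ranges: [-2.91, 2.91], [-0.94, 2.29], [0.18, 2.7], [-1.29, 4.43], [0.17, 2.64], [-3, 3]. Speed limits (rad/s): [2.57, 2.57, 3.14, 3.14, 3.14, 3.14].

INTERFACE

Orientations are given as a rotation vector (axis times angle).
In Python, from workcell import bot gives the robot as it stands. Calls block until the motion is done:
- bot.goto(position, orientation): joint-space move of the TCP to a pose.
- bot.line_to(position, rot=None, max_speed=0.15): straight line of the TCP; rot=None keeps the orientation; max_speed is the mean speed in m/s.
- bot.set_joints(angles): joint-space move.
- bot.set_gripper(opening, newtons=None): opening from 0.0 (shut) to 1.0 (fully open); newtons is the grip in N (None keeps the last); returns when the fingers have stopped.
- bot.hold(seconds).
- bot.inverse_kinematics(position, orientation): joint angles nearest the present ones, or None.
- bot.read_camera(name): name is "scene" or "top" or "wrist"; returns a dict with "pixels" (384x512x3 uint8, blue, green, red), "fx", "fy", "cx", "cy" (pixels), "R" (3x3) and "t" (3): a world point X has camera coordinates R X + t. Camera axes: x right, y down, z forward; pixel columns grow to the right and rows downward; lengths in m; the calibration is good to about 2 mm. A picture is of the moment at which its call begins. There is no depth.
A pose or a line that the arm cannot do raises bot.MotionError and nothing moves.
- bot.job_done(): hands the job in, once; it reports no verdict.
Readings, each from a call of its own:
- bot.current_clock(): time.
- bot.current_joints(): joint angles.
- bot.current_joint_vel(): joint speeds.
- bot.current_effort(): joint torques, N m.
- bot.current_ee_pos(): TCP position.
- bot.current_tool_rot(): TCP orientation.
- bot.current_contact_force(): force on the tool from outside, world axes, zero at the start.
- bot.current_ft_torque(): the same for the moment, N m.
- bot.current_opening(): opening from 0.0 (shut) to 1.0 (fully open).
Only numpy, scipy, OpenCV 4.12 (cv2) and the standard library are available. Lean on these libraries where they do the work, as an engineer would, in place of code of your own. Each camera call takes 0.05 s, during which the arm holds its last target.

## Working session

There is one attempt and no reset: what is moved stays moved. The work goes in short steps, each a Python script; the robot and the scene stay as the last script left them, time stands still between calls to the robot, and variables do not carry over. Pictures are saved under pics/ and viewed, and the job is handed in when it is done.

```bash
mkdir -p pics; ls
cat > h.py <<'E'
import numpy as np, cv2
from workcell import bot
from scipy.spatial.transform import Rotation as Rn
def ray(c,u,v):
    R=np.array(c["R"]);t=np.array(c["t"])
    d=R.T@np.array([(u-c["cx"])/c["fx"],(v-c["cy"])/c["fy"],1.0]); o=-R.T@t
    return o,d
def onz(c,u,v,z):
    o,d=ray(c,u,v); return o+d*(z-o[2])/d[2]
def proj(c,X):
    p=np.array(c["R"])@np.array(X)+np.array(c["t"]); return np.array([c["fx"]*p[0]/p[2]+c["cx"],c["fy"]*p[1]/p[2]+c["cy"]])
def down(yaw): # tool x axis at world yaw, z down
    x=np.array([np.cos(yaw),np.sin(yaw),0]);z=np.array([0,0,-1.]);y=np.cross(z,x)
    return Rn.from_matrix(np.c_[x,y,z]).as_rotvec()
E
python3 - <<'E'
from h import *
import pickle
for n in ("scene","top"):
    c=bot.read_camera(n); cv2.imwrite(f"pics/{n}0.png",c["pixels"]); pickle.dump(c,open(n+"0.pkl","wb"))
    print(n,c["fx"],-np.array(c["R"]).T@np.array(c["t"]))
print(bot.current_clock())
E
```

```text
pics
scene 362.26964152253487 [ 1.37744969 -0.6217168   0.75445973]
top 442.0432528997589 [0.28747395 0.00191732 1.50178468]
0.1
```

View pics/scene0.png

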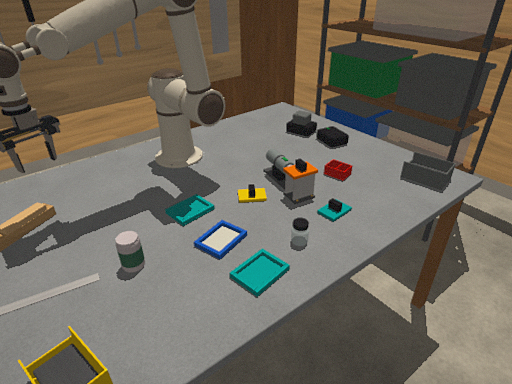

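View pics/top0.png

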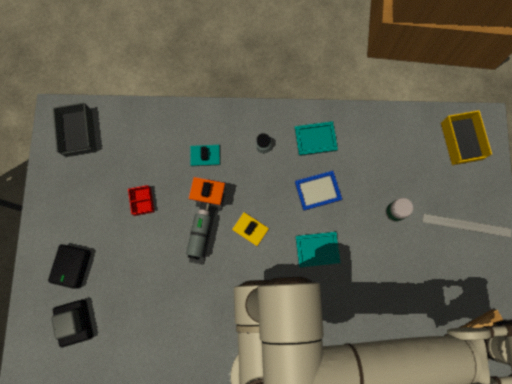

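Candidates in the top view:
- **Caps:** orange (207,192) on the bracket, turquoise (205,155), yellow (250,229). I choose the orange one.
- **Trays:** blue with white floor (318,190), turquoise (316,138) and (318,248). I choose the blue one.

Next I measure both and check a close crop.

```bash
cat > m.py <<'E'
from h import *
import pickle
def blob(c,lo,hi,roi=None):
    hsv=cv2.cvtColor(c["pixels"],cv2.COLOR_BGR2HSV); m=cv2.inRange(hsv,lo,hi)
    m=cv2.morphologyEx(m,cv2.MORPH_CLOSE,np.ones((9,9)))
    cs,_=cv2.findContours(m,cv2.RETR_EXTERNAL,cv2.CHAIN_APPROX_NONE)
    return max(cs,key=cv2.contourArea)
def rect(c,ct,z):
    P=np.array([onz(c,u,v,z)[:2] for u,v in ct[:,0]],np.float32)*1000
    (x,y),(w,h),a=cv2.minAreaRect(P); 
    if w>h: w,h,a=h,w,a-90   # w short -> dir at angle a is short side x
    a=(a+90)%180-90
    return x/1000,y/1000,w,h,a
E
python3 - <<'E'
from m import *
t=pickle.load(open("top0.pkl","rb"));s=pickle.load(open("scene0.pkl","rb"))
OR=((5,170,120),(16,255,255)); BL=((105,150,60),(125,255,255))
for n,c in(("top",t),("scene",s)):
    b=blob(c,*OR);print(n,"cap",cv2.boundingRect(b),rect(c,b,.116))
    b=blob(c,*BL);print(n,"tray",cv2.boundingRect(b),rect(c,b,.018))
# runner: gray saturations
print(onz(t,194,257,.106),onz(t,203,207,.106))
a=t["pixels"][120:270,130:350];b=s["pixels"][130:280,170:360]
cv2.imwrite("pics/crop0.png",np.vstack([cv2.resize(a,(440,300),interpolation=2),cv2.resize(b,(440,300),interpolation=2)]))
E
```

```text
top cap (189, 177, 36, 28) (0.5765404663085938, 0.19755805969238283, 73.90245056152344, 102.81672668457031, -9.629806518554688)
top tray (295, 171, 47, 39) (0.6075126342773437, -0.17128668212890624, 105.35421752929688, 137.90733337402344, 17.020814895629883)
scene cap (283, 162, 35, 17) (0.5829359130859375, 0.1899459228515625, 84.12190246582031, 109.36833190917969, -9.699722290039062)
scene tray (194, 220, 53, 39) (0.6183165283203125, -0.17847547912597655, 116.8242416381836, 149.02476501464844, 16.927949905395508)
[0.36460991 0.22746522 0.106     ] [0.52411884 0.2071583  0.106     ]
```

View pics/crop0.png

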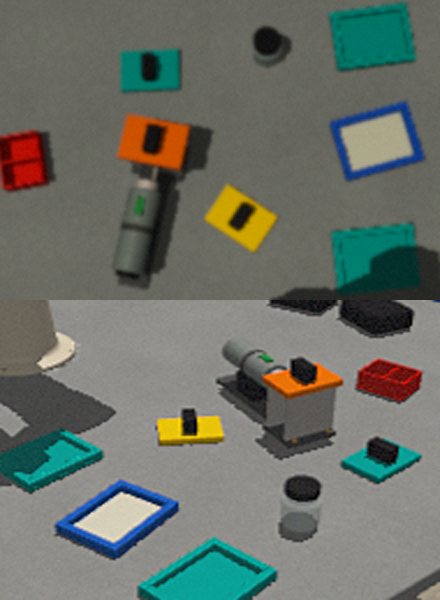

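The crop confirms it: the orange cap with black rib sits on the steel bracket with the runner behind it, and the blue tray has a white floor. I'll move above the cap and refine with the wrist camera.

Run:
```python
from m import *
C=np.array([.5765,.1976]);a=np.radians(-9.6)
for y in (a+np.pi/2,a-np.pi/2):
    print(y,bot.inverse_kinematics([*C,.27],down(y)))
for y in (np.radians(107),np.radians(-73)):
    print(y,bot.inverse_kinematics([.6075,-.1713,.1],down(y)))
y=a-np.pi/2 if (q:=bot.inverse_kinematics([*C,.27],down(a-np.pi/2))) is not None and abs(q[5])<2 else a+np.pi/2
bot.goto([*C,.27],down(y)); print(bot.current_clock(),bot.current_joints())
c=bot.read_camera("wrist");pickle.dump(c,open("w1.pkl","wb"));cv2.imwrite("pics/w1.png",c["pixels"])
b=blob(c,(5,170,120),(16,255,255));print(rect(c,b,.116),cv2.boundingRect(b),-np.array(c["R"]).T@np.array(c["t"]))
```

```text
1.403244718603441 [ 1.32173728e-01  2.16410707e-01  1.42188861e+00 -4.44089210e-16
  1.50329333e+00 -1.27107099e+00]
-1.7383479349863522 [ 1.32173728e-01  2.16410707e-01  1.42188861e+00 -4.44089210e-16
  1.50329333e+00  1.87052166e+00]
1.8675022996339325 [-0.46595971  0.40536322  1.53150443  0.          1.20472501 -2.33346201]
-1.2740903539558606 [-4.65959707e-01  4.05363222e-01  1.53150443e+00 -4.44089210e-16
  1.20472501e+00  8.08130647e-01]
3.1167 [ 1.31050977e-01  2.16528853e-01  1.42197267e+00 -2.03867984e-04
  1.50325246e+00  1.87042862e+00]
(0.576106689453125, 0.19740203857421876, 73.3543472290039, 102.26317596435547, -9.654701232910156) (200, 145, 106, 73) [0.65144191 0.18487123 0.44141672]
```

View pics/w1.png

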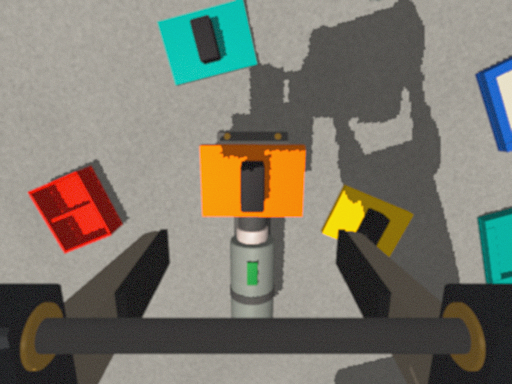

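The wrist view agrees with the top view to under 1 mm: cap at pixel (253,180), square to the bracket. Now grasp and lift.

Run:
```python
from m import *
C=np.array([.5762,.1974]);a=np.radians(-9.65);y=a-np.pi/2
bot.set_gripper(.5)
bot.line_to([*C,.121],down(y),max_speed=.1)
print(bot.current_contact_force())
bot.set_gripper(0,25); print(bot.current_opening(),bot.current_ee_pos())
bot.line_to([*C,.26],max_speed=.08)
print(bot.current_contact_force(),bot.current_opening(),bot.current_clock())
c=bot.read_camera("wrist");pickle.dump(c,open("w2.pkl","wb"));cv2.imwrite("pics/w2.png",c["pixels"])
```

```text
[-0.48099729 -0.8076546   0.42288599]
0.23815151497617346 [0.57629483 0.19739147 0.12118688]
[-0.0462612   0.6114064   0.20431045] 0.23905374609385227 7.9917
```

View pics/w2.png

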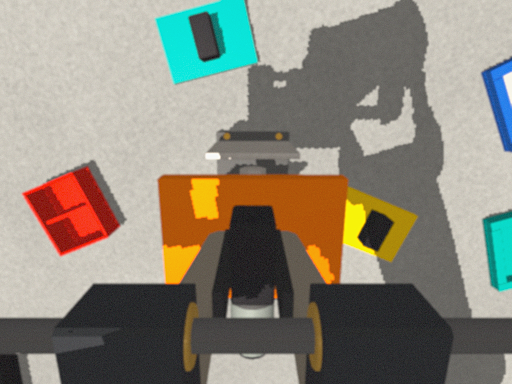

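The cap is held centred and level (160–347, 175–280). On the way I'll check the tray with the wrist camera from a standoff.

Run:
```python
from m import *
T=np.array([.6075,-.1713]);a=np.radians(17.0);y=a-np.pi/2
u=np.array([np.cos(a),np.sin(a)])
bot.goto([*(T-.14*u),.26],down(y)); print(bot.current_clock(),bot.current_opening())
c=bot.read_camera("wrist");pickle.dump(c,open("w3.pkl","wb"));cv2.imwrite("pics/w3.png",c["pixels"])
b=blob(c,(105,150,60),(125,255,255));print(rect(c,b,.018),cv2.boundingRect(b))
```

```text
9.6 0.2360242504699604
(0.604538818359375, -0.1736099853515625, 96.53519439697266, 137.0133819580078, 17.032482147216797) (193, 0, 125, 93)
```

View pics/w3.png

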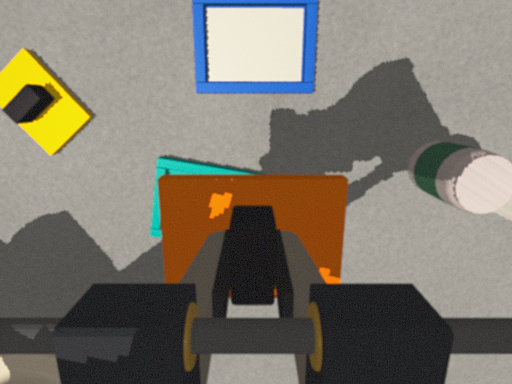

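The tray's near edge puts its centre at (0.609,-0.172), within 2 mm of the top-view fix. I'll place there using the mean of the two.

Run:
```python
from m import *
T=np.array([.6083,-.1718]);a=np.radians(17.0);y=a-np.pi/2
bot.goto([*T,.13],down(y)); bot.line_to([*T,.045],max_speed=.1); f0=np.array(bot.current_contact_force())
for z in (.036,.031,.028,.026,.0245,.0235,.0228,.022):
    bot.line_to([*T,z],max_speed=.03); f=np.array(bot.current_contact_force())-f0; print(z,f.round(2),bot.current_ee_pos())
    if f[2]>3: break
print(bot.current_clock(),bot.current_opening())
c=bot.read_camera("top");cv2.imwrite("pics/t4.png",cv2.resize(c["pixels"][140:240,250:400],(600,400)))
c=bot.read_camera("wrist");cv2.imwrite("pics/w4.png",c["pixels"])
```

```text
0.036 [ 0.05  0.43 -1.18] [ 0.60812688 -0.17168624  0.03573816]
0.031 [ 0.84  0.15 -0.25] [ 0.60805002 -0.17169314  0.03064045]
0.028 [ 0.45 -0.19 -0.51] [ 0.60811802 -0.17172707  0.02773088]
0.026 [ 0.34  0.1  -0.78] [ 0.60820187 -0.17175553  0.02586072]
0.0245 [ 1.23 -0.58 -1.22] [ 0.60822831 -0.17176097  0.02440055]
0.0235 [ 0.29 -0.03 -0.36] [ 0.60822975 -0.17179997  0.02342017]
0.0228 [-0.49  0.2   3.04] [ 0.60854777 -0.17184888  0.0231932 ]
13.4583 0.23528273762876806
```

View pics/w4.png

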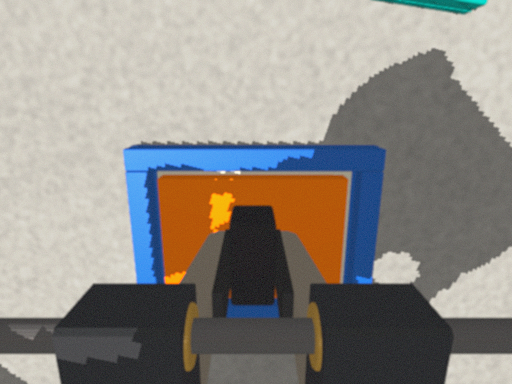

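The cap sits within the pocket walls, and contact came at the expected height (TCP 0.0232). Release, rise, then look into the gap.

Run:
```python
from m import *
T=np.array([.6083,-.1718]);a=np.radians(17.0);u=np.array([np.cos(a),np.sin(a)])
bot.set_gripper(.4); p=bot.current_ee_pos()
bot.line_to([p[0],p[1],.13],max_speed=.1)
bot.line_to([*(T-.1*u),.24],max_speed=.2)
c=bot.read_camera("wrist");cv2.imwrite("pics/w5.png",c["pixels"])
b=blob(c,(5,150,90),(16,255,255));print("cap",rect(c,b,.018),bot.current_clock())
C=np.array([.5762,.1974]);a=np.radians(-9.65);y=a-np.pi/2;u=np.array([np.cos(a),np.sin(a)])
bot.goto([*(C-.06*u),.25],down(y))
c=bot.read_camera("wrist");cv2.imwrite("pics/w6.png",c["pixels"]);pickle.dump(c,open("w6.pkl","wb"));print(bot.current_clock())
for x in(-29,-23,23,29):print(x,[proj(c,[*(C+u*x/1000+np.array([-u[1],u[0]])*s*.045),.112]).round(1) for s in(1,-1)])
```

```text
cap (0.6088336181640625, -0.17114686584472658, 70.93992614746094, 102.6001968383789, 16.993528366088867) 16.1417
17.7
-29 [array([203.5, 153. ]), array([301.1, 152.9])]
-23 [array([203.3, 146.5]), array([301.4, 146.4])]
23 [array([201.2,  94.1]), array([303.4,  94. ])]
29 [array([200.9,  86.9]), array([303.7,  86.8])]
```

View pics/w5.png

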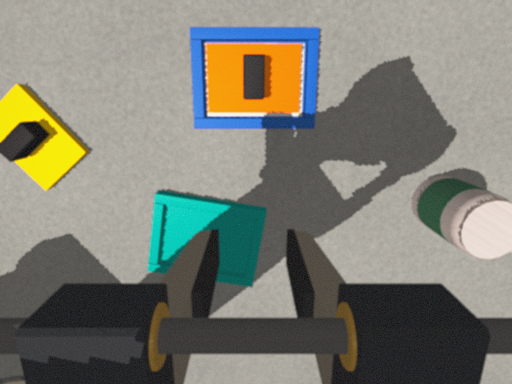

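View pics/w6.png

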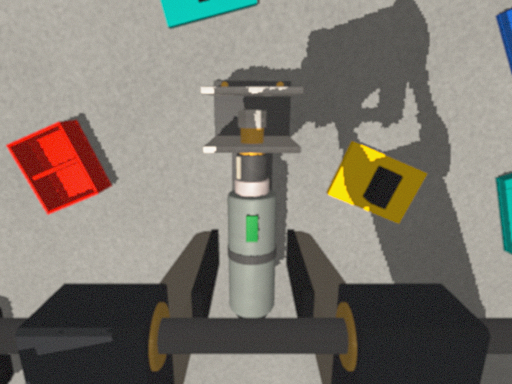

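The cap is flat and evenly seated in the pocket (orange fills 205–305, 42–117). The plate tops sit at rows 146–153 and 87–94, as predicted, and the bolt head is at (253,120). Now descend and grip.

Run:
```python
from m import *
C=np.array([.5762,.1974]);a=np.radians(-9.65);y=a-np.pi/2;u=np.array([np.cos(a),np.sin(a)])
P=C+.002*u
bot.set_gripper(.6)
bot.goto([*P,.16],down(y)); f0=np.array(bot.current_contact_force())
for z in (.11,.09,.075,.061):
    bot.line_to([*P,z],max_speed=.06); f=np.array(bot.current_contact_force())-f0; print(z,f.round(2))
    if np.linalg.norm(f)>8: print("stop");raise SystemExit
bot.set_gripper(0,45); print(bot.current_opening(),bot.current_ee_pos(),bot.current_clock())
for i in range(4):
    bot.hold(.5);print(round(bot.current_opening(),4),np.round(bot.current_contact_force(),2),np.round(bot.current_ft_torque(),3))
c=bot.read_camera("wrist");cv2.imwrite("pics/w7.png",c["pixels"])
c=bot.read_camera("scene");cv2.imwrite("pics/s7.png",cv2.resize(c["pixels"][100:260,200:400],(800,600)));print(bot.current_clock())
```

```text
0.11 [ 0.28  0.58 -1.41]
0.09 [-0.82  0.4  -1.27]
0.075 [-0.56  0.14 -1.26]
0.061 [ 0.45 -0.11 -1.65]
0.25395798923476137 [0.57827003 0.19693777 0.0611361 ] 21.5
0.2562 [ 0.05 -1.98  1.8 ] [-0.153  0.054 -0.044]
0.2576 [-0.25 -2.16  2.49] [-0.348  0.133  0.055]
0.2563 [-0.4  -4.17  2.8 ] [-0.399  0.095 -0.023]
0.2542 [-1.19 -3.89  4.39] [-0.514  0.016  0.007]
23.6
```

View pics/w7.png

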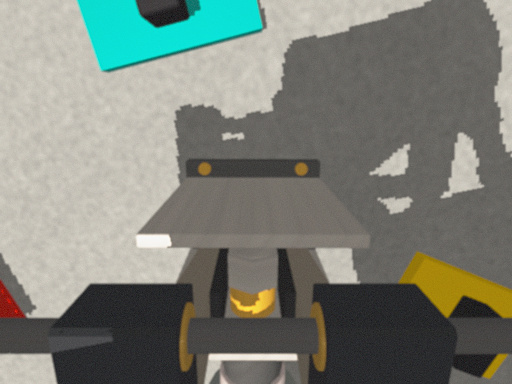

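View pics/s7.png

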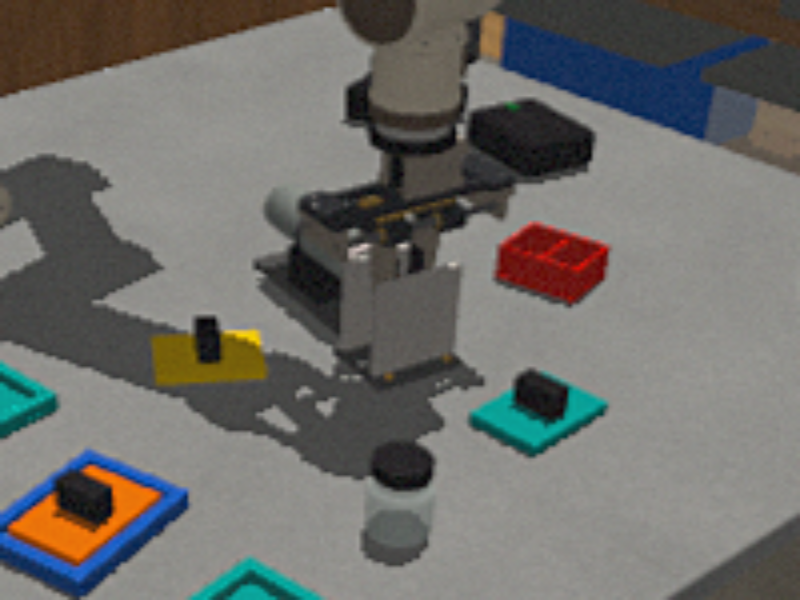

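The grip closed at about 23.5 mm, which matches the 24 mm flats. Small forces are still building, so I'll hold while watching for rotation.

Run:
```python
from m import *
ims=[]
for i in range(6):
    c=bot.read_camera("wrist");im=c["pixels"][220:350,180:330];ims.append(cv2.resize(im,None,fx=1.7,fy=1.7,interpolation=cv2.INTER_CUBIC))
    bot.hold(.45);print(round(bot.current_opening(),4),np.round(bot.current_contact_force(),2),np.round(bot.current_ft_torque(),3),np.round(bot.current_ee_pos(),4))
cv2.imwrite("pics/h8.png",np.vstack([np.hstack(ims[:3]),np.hstack(ims[3:])]));print(bot.current_clock())
```

```text
0.2519 [-0.96 -5.19  5.2 ] [-0.581 -0.004 -0.051] [0.5783 0.197  0.0611]
0.2554 [-1.24 -4.43  4.99] [-0.634  0.01   0.012] [0.5783 0.197  0.0611]
0.2565 [-0.95 -4.6   5.49] [-0.626  0.047  0.041] [0.5783 0.197  0.0611]
0.2569 [-0.43 -4.18  4.47] [-0.589  0.033 -0.043] [0.5783 0.197  0.0611]
0.2542 [-0.64 -3.04  4.65] [-0.574  0.041 -0.009] [0.5783 0.197  0.0611]
0.2534 [-0.62 -4.71  3.99] [-0.572  0.052 -0.003] [0.5783 0.197  0.0611]
26.6
```

View pics/h8.png

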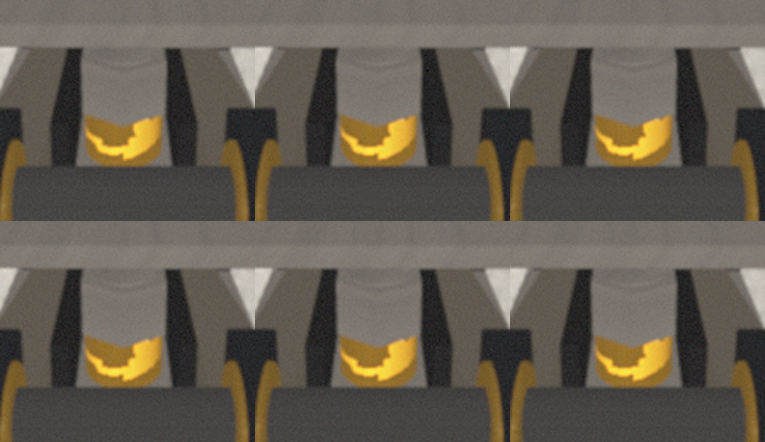

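The six frames are identical: the hex head sits between the pads and does not turn. The loads have levelled off at about 0.6 N m and 6 N, and it has been held for over 5 s. Handing in.

Run:
```python
from m import *
bot.hold(.5);print(bot.current_opening(),bot.current_contact_force(),bot.current_clock())
bot.job_done()
```

```text
0.257702241565446 [-0.54916507 -4.93555076  4.28586525] 27.1
the job is handed in; nothing more can be done
```

I moved the orange cap from the bracket to the blue tray, then gripped the hidden bolt head with 45 N. I handed the job in at 27.1 s, still gripping it.

- **Cap:** I lowered it until it touched the tray at the expected height, then let go. The wrist view afterwards shows it rim-down, flat and square in the pocket, with its centre within about 1 mm of the target.
- **Bolt head:** The jaws stopped at about 23.5 mm, close to the 24 mm flats. Six wrist pictures over about 3 s showed the head not turning. Contact force and moment rose at first, then levelled off at about 6–7 N and 0.6 N m.
- **Nut travel:** I could not read this directly. At the stated 0.6 rad/s, the roughly 5.6 s hold gives about 3.3 rad, more than the 1.57 needed.
- **Disagreements:** The tray centre differed by under 2 mm between the top and wrist cameras, so I used the mean. The jaw reading was about 0.5 mm under the nominal flats and wavered by about 0.3 mm. Casting outlines from the scene camera gave offsets of 7–13 mm because the objects' sides were included, so I did not use them.
- **Bystanders:** I never went near the jar, the can or the red box. I did not measure their positions again at the end.

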